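Centre the bottle on the balance pan and tare

TASK

The small bottle stands off-centre on the rocking pan of the lab balance. Nudge it with light touches of the fingertips, low on its side, until it stands upright with its foot wholly inside the ring marked on the pan; do not pinch, lift or topple it, and do not lean on the pan. When it has come to rest and you have let go of it, press the wide bar-shaped tare key on the balance's front deck right down and release it, leaving the bottle centred and everything round the balance where it is.

Things in the scene. Friction and masses are not known exactly. Their poses are not given: they have to be found in the camera images.
- balance: Compact balance, off-white and grey, fixed. Origin: centre of its underside, on the bench; +x to its back, +y to its left, z up. Base 206 mm deep (x) x 166 mm wide, front deck 40 mm high; rear block 122 x 150 mm centred at x +34 mm, top 58 mm high; sloping display hump between them, up to 60 mm high. Tare key at x -79 mm, pan centre at x +25 mm, both at y 0.
- pan_center (a point): Centre of the round steel weighing pan's flat top, 75 mm above the bench; z is the pan's normal. The pan: 72 mm diameter, rim 4 mm thick, 13 mm clear above the rear block, with a thin dark ring of 51 mm inner diameter marked concentric on it (flat, no step). It rocks up to 2 degrees either way on a sprung centre pin under load and comes back level.
- pan: The same weighing pan as a  origin at the pin it rocks on, 12 mm under the centre of its top; z up, level within 2 degrees.
- sample_bottle: Small brown bottle, white cap, closed, loose on the pan: 41 mm diameter, 78 mm high (straight to about 40 mm, then narrowing to the 23 mm cap), 40 to 85 g. Origin: centre of its underside; z along its axis, up. Starts 12 to 25 mm off the pan's centre, towards the balance's left side. Pushed slowly within about 18 mm of its foot it slides; pushed high it tips.
- tare_key_top (a point): Centre of the top face of the tare key, 47 mm above the bench when released: a bar 18 mm (balance x) x 44 mm (balance y), in the middle of the front deck. The two small round keys either side of it, 52 mm away, are fixed.
- tare_key (a joint): Travel of the tare key, m: 0 released, 0.004 pressed right down. A spring brings it back up; it starts to move at about 1 N and is right down at about 3 N.
- beaker: Bystander: clear beaker, 67 mm diameter, 81 mm high, on the bench to the left of the balance. Origin: centre of its underside.
- forceps: Bystander: steel forceps, 130 x 12 x 9 mm, lying on the bench to the right of the balance. Origin: centre of its underside.
- timer: Bystander: white lab timer, 62 x 64 x 20 mm, on the bench towards the robot's left. Origin: centre of its underside.
- notebook: Bystander: purple notebook, 210 x 152 x 14 mm, on the bench at the left. Origin: centre of its underside.
- marker: Bystander: marker pen, 128 x 14 x 15 mm, on the bench at the left. Origin: centre of its underside.
- bottle_ethanol: Bystander: bottle, 68 mm diameter, 150 mm high, dark blue cap, on the bench to the right of the balance. Origin: centre of its underside.
- bottle_water: Bystander: bottle, 66 mm diameter, 142 mm high, light blue cap, on the bench to the right of the balance. Origin: centre of its underside.

How it is judged (in metres and radians):
On the way, in this order (a step that is already met when the one before it is completed fails the run):
1. the bottle stands centred in the ring, upright, at rest and untouched (horizontal distance between sample_bottle and pan_center below 0.005 m and z of sample_bottle in the frame of pan_center between -0.004 and 0.004 m and angle between sample_bottle's own z axis and vertical below 0.06 rad and linear speed of sample_bottle below 0.01 m/s and contact force between the fingers and sample_bottle below 0.05 N), for 0.3 s.
2. the tare key is pressed right down with the bottle centred (value of joint tare_key above 0.003 m and horizontal distance between sample_bottle and pan_center below 0.005 m), for 0.05 s.
At the end, for the whole second after the job is handed in: The bottle stands upright (within 0.06 rad) on the pan, at rest, its centre within 5 mm of the pan's centre (its foot inside the ring); the tare key has been pressed by 3 mm or more and is up again (horizontal distance between sample_bottle and pan_center below 0.005 m and z of sample_bottle in the frame of pan_center between -0.004 and 0.004 m and angle between sample_bottle's own z axis and vertical below 0.06 rad and linear speed of sample_bottle below 0.01 m/s and value of joint tare_key below 0.001 m); the robot touches nothing.
It fails at once if the bottle is lifted (more than 15 mm), toppled (tilted more than 0.35 rad) or knocked off the pan (z of sample_bottle in the frame of pan_center above 0.015 m or angle between sample_bottle's own z axis and vertical above 0.35 rad or z of sample_bottle in the frame of pan_center below -0.015 m).
It fails at once if the bottle is pushed hard or pinched (more than 10 N) (contact force between the fingers and sample_bottle above 10 N).
It fails at once if the robot leans on the pan (more than 8 N) (contact force between any of the arm, the fingers and pan above 8 N).
It fails at once if the tare key is pressed while the bottle is outside the ring (value of joint tare_key above 0.002 m and horizontal distance between sample_bottle and pan_center above 0.006 m).
It fails at once if a thing beside the balance is disturbed (more than 15 mm) (distance of any of beaker, forceps, timer, notebook, marker, bottle_ethanol, bottle_water from where it was at the start of the episode above 0.015 m).
It also fails if it takes over 48 s, if anything falls off the work surface, if the arm or the gripper's body presses on something with over 40 N, if the wrist force passes 120 N, or if a joint passes its speed limit or range.

ROBOT

A 6-joint arm with a two-finger parallel gripper is mounted at the origin on a cart in front of the work surface, level with it; the furniture and walls round the work are solid. World frame = base frame: x ahead of the robot, y to its left, z up, the work surface at z = 0. Lengths are in m, angles in degrees, forces in N, time in s.
With the tool pointing down it reaches from about 0.4 to 0.825 m from the base axis. Payload 7 kg.
Tool frame: the origin (TCP) lies at the very end of the fingers, on their centre line; the grasp point (between the pads) lies 19 mm behind it; z points along the fingers, y is the line along which they close (so a half turn about z gives the same grasp; the last joint's range is limited). The gripper opens to 88 mm and grips with 3 to 60 N. Pads are 19 mm wide; open, the fingers measure 130 mm over their backs; the gripper's body (78 mm by 193 mm) begins 47 mm behind the grasp point.
Start: joints at [-54.425, 20.546, 0.682, 0, -70.136, -16.507], TCP at [0.22, -0.638, 0.227] pointing down, gripper open.
Joint ranges: [-176.03, 176.03], [-82.01, 121.73], [-58.28, 71.71], [-173.87, 95.51], [-174.79, -0.11], [-173.66, 173.66]. Speed limits (degrees/s): [136.94, 136.94, 172.46, 180, 180, 180].

INTERFACE

Orientations are given as [roll, pitch, yaw] about the fixed x, y, z axes, in that order (R = Rz(yaw) Ry(pitch) Rx(roll)).
In Python, from plant import get_obs, snapshot, camera_params, close_job, boxes_of, cut_out, landmark_of gives the robot as it stands.
- The arm moves only by the shell command python3 -m inch 'ROWS' [OPENING]. ROWS is text: rows parted by semicolons, each of 6 numbers parted by spaces: the shift along the tool's x, y, z in units of 30 cm (1.0 is 30 cm), then the turn, a rotation vector about the tool's x, y, z in units of pi rad (1.0 is pi rad). A call has 1 to 10 rows; each row is the pose to reach, as a shift and turn from the pose commanded when the call began, along the tool's axes at that moment, turning the shorter way round; what a row does not reach only later rows make up. A row lasts 1/12 s, in which the tool goes at most 41.7 mm and 7.16 degrees, less where a joint would pass 70% of its speed; a pose out of reach is approached as far as the arm can. A call with a number of a shift or a turn outside -1 to 1 is refused whole. A call with a gripper value outside its range is refused whole. OPENING is the closure, from -1 (fully open) to 1 (shut), set as the call begins (- or left out, the last holds). The fingers move at their own pace and stop on an object; the grip force is fixed at half the most. Time passes only in rows, so rows that repeat a pose let the fingers close. It gives the time, the measured TCP pose, the force, the opening and the grip force at its end, in the units of the state.
- get_obs(): the state, without advancing time (a new reading comes with each control period).
- snapshot(name): name is "scene" or "top" or "wrist"; returns the picture (400x640x3 uint8, red, green, blue); there is no depth.
- camera_params(name): a dict with "mtx" (3x3 intrinsics, pixels), "rvec" (rotation vector, rad) and "tvec" (3), from world to camera coordinates, as OpenCV has them. Camera axes: x right, y down, z forward; pixel columns grow to the right and rows downward; lengths in m; the calibration is good to about 2 mm. A picture is of the moment at which its call begins: read the wrist's pose just before it. camera_params takes no time and is no camera call; for the wrist camera it gives the pose at the moment of the call.
- close_job(): hands the job in; it is judged then, once.
Trained networks look in the newest picture that a camera, given by its name, has taken for a name from the list of things; names that differ only in an ending like _2 or _b are one class to them, and where a whole thing is asked for, a point or a joint stands for the part that bears it (a point fixed in the world has none). Each returns a list of dicts, best first, with "p" (0 to 1); they miss things now and then, are a little off and sometimes report something else, mostly with a low value. They report only what shows in the picture. A call takes as long as a camera call.
- boxes_of(camera, thing): "rect" ([left, top, width, height] in pixels, round what is visible of it).
- cut_out(camera, thing): "pixels" (400x640 bool, what is visible of it) and "rect" ([left, top, width, height] in pixels, round what is visible of it).
- landmark_of(camera, thing): "uv" ([column, row] in pixels: a listed point, or the origin of a listed thing).
The state is a dict: "clock": time; "joint_pos": joint angles; "qvel": joint speeds; "tau": joint torques, N m; "tool_pos": TCP position; "orientation": TCP orientation; "force": force on the tool from outside, world axes, zero at the start; "moment": the same for the moment, N m; "opening": finger opening in m; "gripper_force": force on a finger pad.
Only numpy, scipy, OpenCV 4.12 (cv2) and the standard library are available. Lean on these libraries where they do the work, as an engineer would, in place of code of your own. Each camera call takes 0.05 s, during which the arm holds its last target. There are 200 camera calls.

## Working session

There is one attempt and no reset: what is moved stays moved. The work goes in short steps, Python scripts to look and compute and a shell command to move; the robot and the scene stay as the last step left them, time stands still between calls to the robot, and variables do not carry over. Pictures are saved under pics/ and viewed, at most 10 in all, crops included, and the job is handed in when it is done.

```bash
ls; mkdir -p pics; cat > h.py <<'E'
import numpy as np, cv2
from plant import *
from scipy.spatial.transform import Rotation as R
def ray(cam,uv):
    c=camera_params(cam); M=np.array(c["mtx"],float); Rm=cv2.Rodrigues(np.array(c["rvec"],float))[0]; t=np.array(c["tvec"],float).ravel()
    d=Rm.T@np.linalg.solve(M,[uv[0],uv[1],1.]); o=-Rm.T@t
    return o,d
def at_z(cam,uv,z):
    o,d=ray(cam,uv); return o+d*(z-o[2])/d[2]
def proj(cam,P):
    c=camera_params(cam)
    return cv2.projectPoints(np.array(P,float).reshape(-1,1,3),np.array(c["rvec"],float),np.array(c["tvec"],float),np.array(c["mtx"],float),None)[0].reshape(-1,2)
def save(cam,name):
    im=snapshot(cam); cv2.imwrite("pics/"+name,im[:,:,::-1]); return im
E
python3 - <<'E'
from h import *
np.set_printoptions(precision=4,suppress=True)
print(get_obs())
for cam in ("top","scene"):
    save(cam,cam+"0.png")
    o,d=ray(cam,(320,200)); print(cam,o,d)
    for n,z in (("pan_center",.075),("tare_key_top",.047),("sample_bottle",.075),("balance",0),("beaker",0)):
        for l in landmark_of(cam,n)[:2]: print(n,l["p"],np.array(l["uv"]),at_z(cam,l["uv"],z))
E
```

```text
pics
{'clock': 0.0, 'joint_pos': array([-54.4257,  20.5919,   0.635 ,  -0.019 , -70.1365, -16.5074]), 'qvel': array([-0.0041,  0.0115, -0.0297,  0.0472, -0.0859, -0.0219]), 'tau': array([ -0.0032, -58.2723,  29.3035,   6.9969,   0.0067,  -0.0001]), 'tool_pos': array([ 0.2203, -0.6375,  0.2256]), 'orientation': array([ 179.9054,   -0.0094, -160.9395]), 'force': array([-0.812 , -0.1439, -0.1971]), 'moment': array([ 0.0492, -0.0053, -0.021 ]), 'gripper_force': 0.0, 'opening': 0.08765451665145907}
top [0.3429 0.0018 1.4122] [ 0.0795 -0.0055 -0.9972]
pan_center 0.84 [330.3 146.7] [ 0.6179 -0.0376  0.075 ]
sample_bottle 0.47 [324.2 142.7] [ 0.6306 -0.0183  0.075 ]
balance 0.55 [328.3 163.3] [ 0.5774 -0.0332  0.    ]
beaker 0.7 [288.2 161.6] [0.5827 0.0997 0.    ]
scene [-0.3506  0.512   1.1421] [ 0.5686 -0.3404 -0.7491]
pan_center 0.45 [314.9 167.2] [ 0.6015 -0.0363  0.075 ]
tare_key_top 0.52 [330.1 188.6] [ 0.5081 -0.0425  0.047 ]
sample_bottle 0.53 [306.4 162.8] [ 0.6363 -0.0215  0.075 ]
balance 0.89 [317.2 181.2] [ 0.6006 -0.045   0.    ]
beaker 0.91 [283.9 200.6] [0.5784 0.1038 0.    ]
```

```bash
python3 - <<'E'
import cv2
a=cv2.imread("pics/top0.png")[70:260,210:450]; b=cv2.imread("pics/scene0.png")[80:270,200:440]
import numpy as np
cv2.imwrite("pics/c0.png",cv2.resize(np.vstack([a,b])[:, :],None,fx=2,fy=2) if 0 else np.hstack([cv2.resize(a,(400,317),interpolation=2),cv2.resize(b,(400,317),interpolation=2)]))
E
```

```text
(no output)
```

View pics/c0.png

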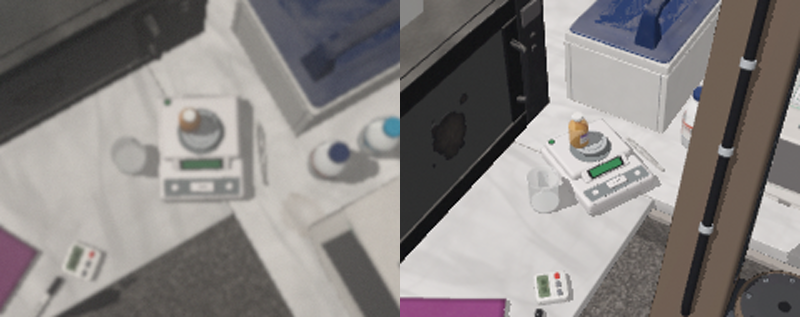

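View pics/top0.png

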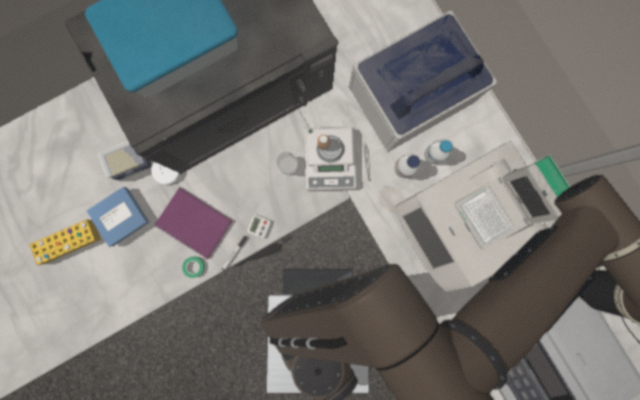

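The top view shows the balance at columns 305–355, rows 127–190, nearly square to the world axes. The bottle cap is at (324,142), the beaker at (290,162), and the two bottles at the right near (408,165) and (440,150). Next I move the wrist camera over the balance.

```bash
cat >> h.py <<'E'
def rows(p,rpy):
    "shift and turn to a world pose, in the units of the moves, from the measured pose"
    o=get_obs(); r0=R.from_euler("xyz",o["orientation"],degrees=True); r1=R.from_euler("xyz",rpy,degrees=True)
    s=r0.inv().apply(np.array(p)-o["tool_pos"])/.3; w=(r0.inv()*r1).as_rotvec()/np.pi
    print("rows",np.round(np.r_[s,w],4),"n>=",np.ceil(max(np.linalg.norm(s)*.3/.0417,np.linalg.norm(w)*180/7.16)))
E
python3 - <<'E'
from h import *
np.set_printoptions(precision=4,suppress=True)
o=get_obs(); c=camera_params("wrist"); Rc=cv2.Rodrigues(np.array(c["rvec"],float))[0]
r=R.from_euler("xyz",o["orientation"],degrees=True)
pos=-Rc.T@np.ravel(c["tvec"]); print("cam in tool",r.inv().apply(pos-o["tool_pos"]), "axes in tool\n",r.inv().as_matrix()@Rc.T, np.array(c["mtx"]))
rows([.22,-.638,.40],[180,0,-161]); rows([.44,-.34,.40],[180,0,-125]);rows([.6,-.04,.36],[180,0,-90])
E
```

```text
cam in tool [ 0.0788  0.0007 -0.1582] axes in tool
 [[-0.0008 -0.9574 -0.2889]
 [ 1.     -0.0006 -0.0006]
 [ 0.0004 -0.2889  0.9574]] [[339.2337   0.     319.6687]
 [  0.     339.2337 205.2991]
 [  0.       0.       1.    ]]
rows [ 0.0017  0.0003 -0.5781  0.      0.      0.0004] n>= 5.0
rows [-1.0159  0.6996 -0.5781  0.      0.     -0.1996] n>= 10.0
rows [-1.8467  1.4704 -0.4447  0.      0.     -0.3941] n>= 18.0
```

```bash
python3 -m inch '0 0 -.58 0 0 0;0 0 -.58 0 0 0;0 0 -.58 0 0 0;0 0 -.58 0 0 0;-.3 .2 -.58 0 0 -.06;-1 .7 -.58 0 0 -.2;-1 .7 -.58 0 0 -.2;-1 .7 -.58 0 0 -.2;-1 .7 -.58 0 0 -.2;-1 .7 -.58 0 0 -.2'
python3 -m inch '-.01 0 0 0 0 0;-.01 0 0 0 0 0;-.01 0 0 0 0 0;-.01 0 0 0 0 0;-.01 0 0 0 0 0'
python3 -c "
from h import *
rows([.6,.0,.36],[180,0,-90])"
```

```text
clock: 1.43
tool_pos: [0.3681, -0.4341, 0.3993]
orientation: [-180.0, 0.0, -124.5]
force: [1.0, 0.0, 0.2]
opening: 0.0876
gripper_force: 0.0
clock: 1.85
tool_pos: [0.3684, -0.4343, 0.3987]
orientation: [180.0, -0.0, -125.0]
force: [-1.1, 0.2, -0.0]
opening: 0.0877
gripper_force: 0.0
rows [-1.6287e+00  1.9900e-01  1.2880e-01  2.0000e-04 -0.0000e+00 -1.9460e-01] n>= 12.0
```

```bash
python3 -m inch '-1 0 .1 0 0 -.195;-1 0 .1 0 0 -.195;-1 0 .1 0 0 -.195;-1 0 .1 0 0 -.195;-1 0 .1 0 0 -.195;-1 0 .1 0 0 -.195;-1 0 .1 0 0 -.195;-1 0 .1 0 0 -.195;-1 0 .1 0 0 -.195'
python3 -c "
from h import *
rows([.58,-.07,.33],[180,0,-90])"
```

```text
clock: 2.6
tool_pos: [0.5421, -0.1861, 0.3675]
orientation: [179.9, 0.0, -89.7]
force: [-0.1, -0.2, -0.7]
opening: 0.0877
gripper_force: 0.0
rows [-3.863e-01 -1.282e-01  1.249e-01  7.000e-04  1.000e-04  1.400e-03] n>= 4.0
```

```bash
python3 -m inch '-.39 -.13 .125 0 0 0;-.39 -.13 .125 0 0 0;-.39 -.13 .125 0 0 0;-.39 -.13 .125 0 0 0;-.39 -.13 .125 0 0 0;-.39 -.13 .125 0 0 0;-.39 -.13 .125 0 0 0' .5
python3 - <<'E'
from h import *
np.set_printoptions(precision=4,suppress=True)
cam="wrist"; save(cam,"w0.png"); print(get_obs()["tool_pos"])
for n,z in (("pan_center",.075),("tare_key_top",.047),("sample_bottle",.075),("balance",0),("beaker",0)):
    for l in landmark_of(cam,n)[:2]: print(n,l["p"],np.array(l["uv"]),at_z(cam,l["uv"],z))
E
```

```text
clock: 3.18
tool_pos: [0.5795, -0.0721, 0.332]
orientation: [-180.0, -0.0, -89.9]
force: [-0.5, -0.4, -0.0]
opening: 0.0468
gripper_force: 0.0
[ 0.5794 -0.0721  0.3322]
pan_center 0.62 [291.7 195.7] [ 0.6146 -0.0372  0.075 ]
tare_key_top 0.73 [369.3 190.4] [ 0.5123 -0.0369  0.047 ]
sample_bottle 0.59 [283.8 208.8] [ 0.6251 -0.0194  0.075 ]
balance 0.62 [312.2 181.2] [ 0.5902 -0.0385  0.    ]
beaker 0.64 [326.7 265.3] [0.5677 0.0987 0.    ]
beaker 0.36 [371.3 192.2] [ 0.5021 -0.0216  0.    ]
```

View pics/w0.png

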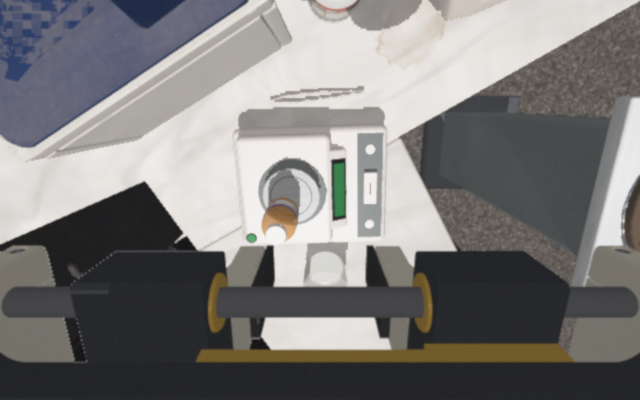

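The wrist view shows the pan at about (292,193), the bottle foot near (283,210) to its left and slightly behind, the key at (369,188), and the beaker at (326,268). Next I fit bottle and pan models to the masks.

```bash
cat >> h.py <<'E'
from scipy.optimize import minimize
def circ(x,y,z,r,n=40):
    a=np.linspace(0,2*np.pi,n,endpoint=False); return np.c_[x+r*np.cos(a),y+r*np.sin(a),np.full(n,z)]
def hullmask(cam,P,ss=4):
    uv=proj(cam,P); m=np.zeros((400*ss,640*ss),np.uint8)
    cv2.fillConvexPoly(m,cv2.convexHull(np.round((uv+.5)*ss).astype(np.int32)),1)
    return cv2.resize(m.astype(np.float32),(640,400),interpolation=cv2.INTER_AREA)
def bottle_pts(x,y): return [np.r_[circ(x,y,.075,.0205),circ(x,y,.115,.0205)],np.r_[circ(x,y,.115,.0205),circ(x,y,.135,.0115)],np.r_[circ(x,y,.135,.0115),circ(x,y,.153,.0115)]]
def fit(mask,f,x0):
    g=lambda v:-np.minimum(mask,f(v)).sum()/np.maximum(mask,f(v)).sum()
    s=minimize(g,x0,method="Nelder-Mead",options=dict(initial_simplex=np.array([x0,x0+np.array([.006,0]),x0+np.array([0,.006])]),xatol=1e-4,fatol=1e-4)); return s.x,-s.fun
def bottle(cam):
    c=cut_out(cam,"sample_bottle")[0]; x0=np.array(at_z(cam,(c["rect"][0]+c["rect"][2]/2,c["rect"][1]+c["rect"][3]/2),.11)[:2])
    return fit(c["pixels"].astype(np.float32),lambda v:np.max([hullmask(cam,p) for p in bottle_pts(*v)],axis=0),x0)+(c["p"],c["rect"])
def pan(cam):
    c=cut_out(cam,"pan")[0]; b=cut_out(cam,"sample_bottle")[0]["pixels"]
    keep=(~cv2.dilate(b.astype(np.uint8),np.ones((3,3))).astype(bool)).astype(np.float32)
    x0=np.array(at_z(cam,(c["rect"][0]+c["rect"][2]/2,c["rect"][1]+c["rect"][3]/2),.075)[:2])
    return fit(c["pixels"]*keep,lambda v:hullmask(cam,np.r_[circ(*v,.075,.036),circ(*v,.071,.036)])*keep,x0)+(c["p"],c["rect"])
E
python3 - <<'E'
from h import *
np.set_printoptions(precision=4,suppress=True)
for cam in ("wrist","scene","top"):
    snapshot(cam)
    for f in (bottle,pan):
        try: print(cam,f.__name__,f(cam))
        except Exception as e: print(cam,f.__name__,repr(e))
    for n in ("tare_key_top","pan_center"): print([(l["p"],at_z(cam,l["uv"],.047 if n[0]=="t" else .075)) for l in landmark_of(cam,n)[:1]])
im=cv2.imread("pics/w0.png")[90:270,200:420]; cv2.imwrite("pics/w0c.png",cv2.resize(im,None,fx=3,fy=3,interpolation=2))
E
```

```text
wrist bottle (array([ 0.6271, -0.0147]), np.float64(0.9462659955024719), 0.8, [259.5, 193.3, 39.3, 50.9])
wrist pan (array([ 0.6163, -0.0354]), np.float64(0.9737386703491211), 0.85, [260.1, 165.7, 60.0, 56.3])
[(0.96, array([ 0.5104, -0.0371,  0.047 ]))]
[(0.97, array([ 0.6135, -0.0361,  0.075 ]))]
scene bottle (array([ 0.6292, -0.0181]), np.float64(0.9021621346473694), 0.54, [300.4, 147.1, 10.8, 22.6])
scene pan (array([0.3286, 0.2081]), np.float64(0.8180987238883972), 0.55, [282.9, 245.2, 16.9, 16.9])
[]
[]
top bottle (array([ 0.6269, -0.0148]), np.float64(0.9247453212738037), 0.46, [316.8, 132.6, 14.8, 18.5])
top pan (array([ 0.6166, -0.0273]), np.float64(0.3906116783618927), 0.68, [323.0, 141.9, 7.6, 18.4])
[(0.65, array([ 0.519 , -0.0464,  0.047 ]))]
[]
```

View pics/w0c.png

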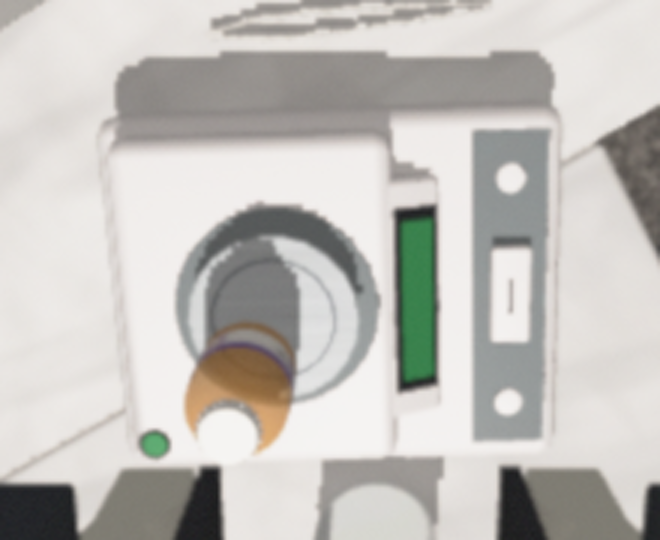

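```bash
python3 - <<'E'
from h import *
np.set_printoptions(precision=3,suppress=True)
for uv in ((145,183),(177,235)):
  for z in (0,.2,.3): print("wrist",uv,z,at_z("wrist",uv,z))
for uv in ((338,70),(335,90),(310,103),(180,172)):
  for z in (0,.2,.3): print("top",uv,z,at_z("top",uv,z))
for uv in ((345,80),): print(at_z("scene",uv,0))
pc=np.array([.615,-.037]); b=np.array([.627,-.015]); d=(b-pc)/np.linalg.norm(b-pc); print("off",np.linalg.norm(b-pc),d)
q=b+d*.042; print(q)
E
```

```text
wrist (145, 183) 0 [ 0.837 -0.034  0.   ]
wrist (145, 183) 0.2 [ 0.732 -0.081  0.2  ]
wrist (145, 183) 0.3 [ 0.679 -0.104  0.3  ]
wrist (177, 235) 0 [0.8   0.048 0.   ]
wrist (177, 235) 0.2 [ 0.71  -0.032  0.2  ]
wrist (177, 235) 0.3 [ 0.665 -0.072  0.3  ]
top (338, 70) 0 [ 0.898 -0.066  0.   ]
top (338, 70) 0.2 [ 0.819 -0.056  0.2  ]
top (338, 70) 0.3 [ 0.78  -0.051  0.3  ]
top (335, 90) 0 [ 0.828 -0.056  0.   ]
top (335, 90) 0.2 [ 0.759 -0.047  0.2  ]
top (335, 90) 0.3 [ 0.725 -0.043  0.3  ]
top (310, 103) 0 [0.782 0.029 0.   ]
top (310, 103) 0.2 [0.72  0.025 0.2  ]
top (310, 103) 0.3 [0.689 0.023 0.3  ]
top (180, 172) 0 [0.547 0.457 0.   ]
top (180, 172) 0.2 [0.518 0.392 0.2  ]
top (180, 172) 0.3 [0.503 0.36  0.3  ]
[ 1.104 -0.493  0.   ]
off 0.02505992817228334 [0.479 0.878]
[0.647 0.022]
```

View pics/scene0.png

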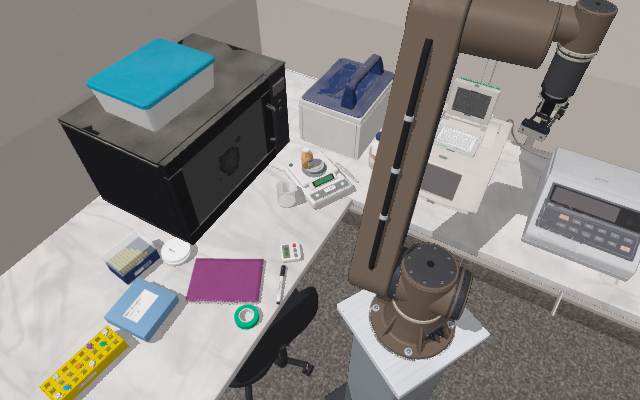

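The scene view shows the oven front on the left behind the balance, too close for leaning the gripper that way. I'll come in from the robot side instead, tilted 48° with fingers open on either side of the bottle and the closing line along the offset direction, so the left fingertip does the nudging.

```bash
python3 -c "
from h import *
rows([.52,.03,.25],[180,-48,-28.6])"
```

```text
rows [-0.335   0.1977  0.2715  0.1422  0.2402 -0.3193] n>= 11.0
```

```bash
python3 -m inch '-.03 .02 .025 .012 .022 -.029;-.06 .04 .05 .024 .044 -.058;-.09 .055 .075 .036 .066 -.087;-.12 .07 .1 .048 .088 -.116;-.15 .09 .125 .06 .11 -.145;-.18 .105 .15 .072 .13 -.174;-.21 .125 .17 .084 .15 -.2;-.25 .15 .2 .1 .175 -.23;-.28 .17 .23 .115 .2 -.26;-.31 .19 .25 .13 .22 -.29' -.6
python3 -c "
from h import *
print(get_obs()['joint_pos'])
rows([.552,.026,.175],[180,-48,-28.6])"
```

```text
clock: 5.22
tool_pos: [0.5307, 0.032, 0.2713]
orientation: [-177.2, -43.2, -36.6]
force: [1.6, -5.1, -2.6]
opening: 0.0698
gripper_force: 0.0
[ 42.53347871  -7.82275308 -58.28974252  63.68808784 -47.58040045
 -36.56965717]
rows [-0.1692 -0.0124  0.2821  0.0161  0.0261 -0.0316] n>= 3.0
```

Joint 3 is at its folding limit here, so I go forward and reduce the tilt to 40°, which still clears the cap.

```bash
python3 -c "
from h import *
rows([.6,.0,.25],[180,-40,-28.6])"
```

```text
rows [ 0.1332 -0.041   0.2243  0.0139 -0.0183 -0.0327] n>= 2.0
```

```bash
python3 -m inch '.06 -.02 .1 .007 -.01 -.015;.13 -.04 .22 .014 -.018 -.033;.13 -.04 .22 .014 -.018 -.033;.13 -.04 .22 .014 -.018 -.033;.13 -.04 .22 .014 -.018 -.033'
python3 -c "
from h import *
print(get_obs()['joint_pos'])
rows([.6,.0,.25],[180,-40,-28.6])"
```

```text
clock: 5.63
tool_pos: [0.5975, -0.0041, 0.2482]
orientation: [179.6, -39.8, -28.7]
force: [0.2, 0.0, -0.1]
opening: 0.0701
gripper_force: 0.0
[ 24.50855071  -2.3997608  -55.61290875  73.06571504 -32.76535994
 -26.05127402]
rows [ 0.0044 -0.0158 -0.0043  0.0029  0.0009 -0.0004] n>= 1.0
```

```bash
cat > kin.py <<'E'
from h import *
from scipy.optimize import least_squares
D=[([-54.4257,20.5919,.635],[.2203,-.6375,.2256],[179.9,0,-160.94]),([42.5335,-7.8228,-58.2897],[.5307,.032,.2713],[-177.2,-43.2,-36.6]),([24.5086,-2.3998,-55.6129],[.5975,-.0041,.2482],[179.6,-39.8,-28.7])]
def wr(p,q):
    a1,h,L1,L2,e,d=p; q1,q2,q3=np.radians(q); g=q2-q3
    r=a1+L1*np.sin(q2)+L2*np.cos(g)+e*np.sin(g); return np.array([r*np.cos(q1),r*np.sin(q1),h+L1*np.cos(q2)-L2*np.sin(g)+e*np.cos(g)])
def wc(p,t,rpy): return np.array(t)-p[5]*R.from_euler("xyz",rpy,degrees=True).as_matrix()[:,2]
s=least_squares(lambda p:np.r_[np.concatenate([wr(p,q)-wc(p,t,o) for q,t,o in D]),1e-3*(p-[0,.35,.4,.4,0,.33])],[0,.35,.4,.4,0,.33]); P=s.x
def q13(t,rpy):
    w=wc(P,t,rpy); q1=np.degrees(np.arctan2(w[1],w[0]))
    f=least_squares(lambda q:wr(P,[q1,q[0],q[1]])-w,[0,-50]); return np.round([q1,*f.x],1),round(f.cost**.5,4)
if __name__=="__main__":
    np.set_printoptions(precision=4,suppress=True); print(P,s.cost**.5)
    f=np.array([.88,-.48,0]);d=np.array([.48,.88,0]);b=np.array([.627,-.015,.0836]);c=np.array([.615,-.037,.0836])
    for t,y in ((40,-28.6),(35,-28.6),(40,0),(40,-15)):
        o=[180,-t,y]; z=R.from_euler("xyz",o,degrees=True).as_matrix()[:,2]
        print(t,y,q13(b-.06*z,o),q13(b,o),q13(c-.0145*d,o))
E
python3 kin.py
```

```text
[ 0.23    0.4538  0.4402  0.2952 -0.0435  0.4987] 0.13583220990757108
40 -28.6 (array([ 26.7,  64.1, -81.6]), np.float64(0.0068)) (array([ 21.8,  90.6, -84.2]), np.float64(0.0)) (array([ 17.6,  84. , -81.6]), np.float64(0.0202))
35 -28.6 (array([ 21.8,  32.9, -67.6]), np.float64(0.0)) (array([ 18. ,  50.4, -66.9]), np.float64(0.0)) (array([ 13.7,  79.4, -84. ]), np.float64(0.0))
40 0 (array([ -3.2,  33.5, -81.6]), np.float64(0.0513)) (array([ -2.8,  81.3, -81.6]), np.float64(0.0453)) (array([ -9.8,  79.2, -81.6]), np.float64(0.0558))
40 -15 (array([ 15.5,  46.4, -81.6]), np.float64(0.041)) (array([ 12.1,  82.9, -81.6]), np.float64(0.0329)) (array([  6.3,  80.5, -81.6]), np.float64(0.0499))
```

```bash
python3 - <<'E'
s=open("kin.py").read()
s=s.replace("a1,h,L1,L2,e,d=p;","a1,h,L1,L2,e,d,l=p;").replace("return np.array([r*np.cos(q1),r*np.sin(q1),","return np.array([r*np.cos(q1)-l*np.sin(q1),r*np.sin(q1)+l*np.cos(q1),").replace("0,.33]","0,.33,-.19]")
s=s.replace("""q1=np.degrees(np.arctan2(w[1],w[0]))
    f=least_squares(lambda q:wr(P,[q1,q[0],q[1]])-w,[0,-50]); return np.round([q1,*f.x],1)""","""
    f=least_squares(lambda q:wr(P,q)-w,[20,0,-50]); return np.round(f.x,1)""")
open("kin.py","w").write(s)
E
python3 kin.py
```

```text
[ 0.3102 -0.6802  0.8518 -0.0676  0.2948  0.1912 -0.1844] 0.02942212198524178
40 -28.6 (array([ 29.5,  -9.2, -89.7]), np.float64(0.0)) (array([ 25.6,  -8. , -98.1]), np.float64(0.0)) (array([ 22.7,  -9.4, -99. ]), np.float64(0.0))
35 -28.6 (array([ 27.6,  -7.9, -86.2]), np.float64(0.0)) (array([ 24.3,  -7. , -95.6]), np.float64(0.0)) (array([ 21.4,  -8.4, -96.4]), np.float64(0.0))
40 0 (array([ 21.5, -10.8, -90.5]), np.float64(0.0)) (array([ 19.7,  -9.1, -98.8]), np.float64(0.0)) (array([ 16.4, -10.3, -99.4]), np.float64(0.0))
40 -15 (array([ 26.3, -10.4, -90.3]), np.float64(0.0)) (array([ 23.2,  -8.8, -98.6]), np.float64(0.0)) (array([ 20. , -10.2, -99.3]), np.float64(0.0))
```

```bash
sed -i '/^s=least/,$d' kin.py; python3 -c "
from h import *
rows([.6,.0,.19],[180,-40,-28.6])"; python3 -m inch '-.06 0 .075 0 0 0;-.13 -.015 .15 0 0 0;-.13 -.015 .15 0 0 0;-.13 -.015 .15 0 0 0'
python3 -c "
from h import *
print(get_obs()['joint_pos'])"
```

```text
rows [-0.1238 -0.017   0.1492  0.0029  0.0009 -0.0004] n>= 2.0
clock: 5.97
tool_pos: [0.6083, 0.0045, 0.1956]
orientation: [179.0, -39.2, -28.5]
force: [0.1, -0.5, 0.0]
opening: 0.0704
gripper_force: 0.0
[ 17.51786556   2.55801284 -58.25493832  89.27272681 -27.81604519
 -38.27835145]
```

```bash
python3 -c "
from h import *
rows([.612,-.006,.19],[180,-28,-28.6])"
```

```text
rows [ 0.0095  0.0243  0.0322  0.0052 -0.0621 -0.0001] n>= 2.0
```

```bash
python3 -m inch '0 .01 .01 .002 -.035 0;.01 .024 .032 .005 -.062 0;.01 .024 .032 .005 -.062 0;.01 .024 .032 .005 -.062 0;.01 .024 .032 .005 -.062 0'
python3 -c "
from h import *
print(get_obs()['joint_pos'])
rows([.612,-.006,.14],[180,-28,-28.6])"
```

```text
clock: 6.38
tool_pos: [0.6121, -0.0043, 0.1917]
orientation: [-179.6, -27.9, -28.8]
force: [0.4, 1.4, 0.9]
opening: 0.0698
gripper_force: 0.0
[ 25.79139006   4.17110981 -47.24107772  48.37331419 -30.34366542
  -5.28137145]
rows [-0.0785  0.0063  0.1535 -0.0014  0.0006 -0.0012] n>= 2.0
```

```bash
python3 - <<'E'
from h import *
np.set_printoptions(precision=4,suppress=True)
save("wrist","w1.png")
for f in (bottle,pan): print(f("wrist"))
for n,z in (("tare_key_top",.047),("pan_center",.075),("sample_bottle",.075)): print(n,[(l["p"],at_z("wrist",l["uv"],z)) for l in landmark_of("wrist",n)[:2]])
E
```

```text
(array([ 0.6285, -0.0161]), np.float64(0.9516805410385132), 0.81, [297.9, 210.7, 56.2, 57.9])
(array([ 0.6163, -0.0388]), np.float64(0.9673328995704651), 0.98, [315.5, 204.0, 81.3, 80.4])
tare_key_top [(0.69, array([ 0.5119, -0.0435,  0.047 ]))]
pan_center [(0.68, array([ 0.6148, -0.0377,  0.075 ]))]
sample_bottle [(0.98, array([ 0.6268, -0.0188,  0.075 ]))]
```

View pics/w1.png

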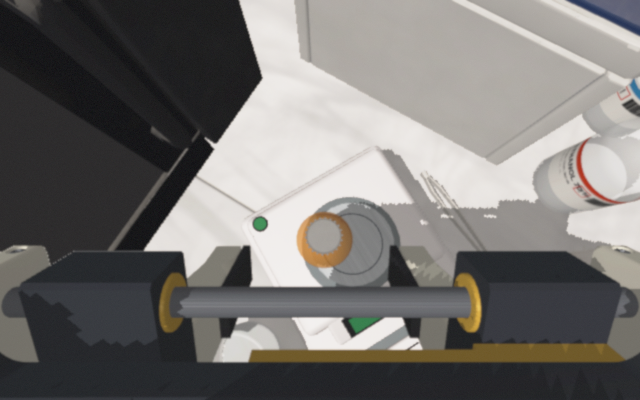

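The bottle cap is at (325,237), to the left of the ring centred at about (358,243); the fits agree with the first view: bottle (0.628,-0.0165), pan (0.6155,-0.0375). The fingers straddle the bottle along the offset line, so I go down.

```bash
python3 -c "
from h import *
rows([.6245,-.0145,.13],[180,-29,-30])
rows([.6245,-.0145,.088],[180,-29,-30])"
```

```text
rows [-0.0523  0.0043  0.2025 -0.0038  0.0049  0.0066] n>= 2.0
rows [-0.1182  0.0044  0.326  -0.0038  0.0049  0.0066] n>= 3.0
```

```bash
python3 -m inch '-.025 .002 .1 -.004 .005 .007;-.052 .004 .2 -.004 .005 .007;-.052 .004 .2 -.004 .005 .007;-.052 .004 .2 -.004 .005 .007;-.052 .004 .2 -.004 .005 .007'
python3 -c "
from h import *
print(get_obs()['joint_pos'])
rows([.6245,-.0145,.088],[180,-29,-30])"
```

```text
clock: 7.15
tool_pos: [0.6241, -0.0156, 0.13]
orientation: [179.9, -28.9, -30.2]
force: [-0.4, -0.6, 0.3]
opening: 0.0699
gripper_force: 0.0
[ 15.07397576   9.25178203 -54.20249343  75.75145034 -20.80755619
 -26.25756244]
rows [-0.0684 -0.004   0.1223  0.0009  0.0005 -0.0008] n>= 2.0
```

```bash
python3 -c "
from h import *
rows([.6235,-.014,.12],[180,-22,-30])
rows([.6235,-.014,.089],[180,-22,-30])"
```

```text
rows [-0.02   -0.0036  0.0271  0.0008 -0.0384 -0.0009] n>= 1.0
rows [-0.07   -0.0037  0.1176  0.0008 -0.0384 -0.0009] n>= 1.0
```

```bash
python3 -m inch '-.01 -.002 .014 0 -.02 0;-.02 -.004 .027 .001 -.038 -.001;-.02 -.004 .027 .001 -.038 -.001;-.04 -.004 .065 .001 -.038 -.001;-.06 -.004 .1 .001 -.038 -.001;-.07 -.004 .118 .001 -.038 -.001;-.07 -.004 .118 .001 -.038 -.001;-.07 -.004 .118 .001 -.038 -.001'
python3 - <<'E'
from h import *
np.set_printoptions(precision=4,suppress=True)
print(get_obs()['joint_pos'])
rows([.6235,-.014,.088],[180,-22,-30])
save("wrist","w2.png")
for f in (bottle,pan): print(f("wrist"))
for n,z in (("pan_center",.075),("sample_bottle",.075)): print(n,[(l["p"],at_z("wrist",l["uv"],z)) for l in landmark_of("wrist",n)[:2]])
E
```

```text
clock: 7.82
tool_pos: [0.6245, -0.0121, 0.0905]
orientation: [-179.8, -22.2, -29.9]
force: [0.2, -0.1, 0.0]
opening: 0.0701
gripper_force: 0.0
[ 19.0388  13.6511 -49.6103  55.6115 -20.0242 -10.6539]
rows [-0.003   0.0073  0.0077 -0.0011 -0.0009  0.0005] n>= 1.0
(array([ 0.6278, -0.0153]), np.float64(0.8455803990364075), 0.6, [275.3, 208.4, 99.7, 78.4])
(array([ 0.6226, -0.0371]), np.float64(0.5587518215179443), 0.56, [315.4, 185.2, 116.9, 99.8])
pan_center [(0.59, array([ 0.6148, -0.0388,  0.075 ]))]
sample_bottle [(0.87, array([ 0.6278, -0.0164,  0.075 ]))]
```

View pics/w2.png

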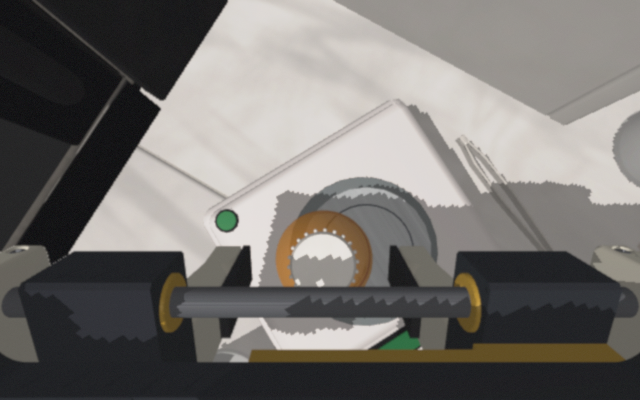

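Only the brown ring of the bottle around the cap (322,258) shows, between the open fingers and clear of the body; the ring's visible arc is right of it. Now the slow nudge along tool +y.

```bash
python3 -m inch '-.003 .02 .008 0 0 0;-.003 .035 .008 0 0 0;-.003 .042 .008 0 0 0;-.003 .047 .008 0 0 0;-.003 .052 .008 0 0 0;-.003 .057 .008 0 0 0;-.003 .062 .008 0 0 0;-.003 .067 .008 0 0 0;-.003 .072 .008 0 0 0;-.003 .077 .008 0 0 0'
python3 - <<'E'
from h import *
np.set_printoptions(precision=4,suppress=True)
snapshot("wrist"); print(get_obs()["tool_pos"],bottle("wrist")); print([(l["p"],at_z("wrist",l["uv"],.075)) for l in landmark_of("wrist","sample_bottle")[:1]])
E
```

```text
clock: 8.95
tool_pos: [0.6132, -0.032, 0.0872]
orientation: [-179.8, -22.1, -29.9]
force: [0.8, 0.1, 1.4]
opening: 0.0702
gripper_force: 0.7
[ 0.6128 -0.0322  0.087 ] (array([ 0.6247, -0.021 ]), np.float64(0.8409064412117004), 0.57, [232.0, 207.2, 106.7, 79.1])
[(0.83, array([ 0.6255, -0.0216,  0.075 ]))]
```

```bash
python3 -m inch '0 .005 0 0 0 0;0 .01 0 0 0 0;0 .015 0 0 0 0;0 .02 0 0 0 0;0 .025 0 0 0 0;0 .03 0 0 0 0;0 .034 0 0 0 0;0 .038 0 0 0 0;0 .042 0 0 0 0;0 .045 0 0 0 0'
python3 - <<'E'
from h import *
np.set_printoptions(precision=4,suppress=True)
save("wrist","w3.png"); print(get_obs()["tool_pos"],bottle("wrist")); print([(l["p"],at_z("wrist",l["uv"],.075)) for l in landmark_of("wrist","sample_bottle")[:1]],[(l["p"],at_z("wrist",l["uv"],.075)) for l in landmark_of("wrist","pan_center")[:1]])
for c in("scene","top"):
    snapshot(c); print(c,bottle(c))
E
```

```text
clock: 9.93
tool_pos: [0.6061, -0.044, 0.0869]
orientation: [-179.9, -22.1, -29.9]
force: [1.0, 1.5, 1.1]
opening: 0.0703
gripper_force: 0.7
[ 0.6059 -0.0441  0.0868] (array([ 0.6179, -0.0332]), np.float64(0.8371808528900146), 0.64, [233.4, 207.3, 104.2, 79.0])
[(0.82, array([ 0.6177, -0.0339,  0.075 ]))] []Traceback (most recent call last):
  File "<stdin>", line 5, in <module>
  File "h.py", line 32, in bottle
    c=cut_out(cam,"sample_bottle")[0]; x0=np.array(at_z(cam,(c["rect"][0]+c["rect"][2]/2,c["rect"][1]+c["rect"][3]/2),.11)[:2])
      ~~~~~~~~~~~~~~~~~~~~~~~~~~~~^^^
IndexError: list index out of range
```

```bash
python3 -m inch '0 .004 0 0 0 0;0 .008 0 0 0 0;0 .011 0 0 0 0;0 .014 0 0 0 0;0 .014 0 0 0 0;0 .012 0 0 0 0;0 .004 0 0 0 0;0 -.015 0 0 0 0;0 -.03 0 0 0 0;0 -.03 0 0 0 0'
python3 - <<'E'
from h import *
np.set_printoptions(precision=4,suppress=True)
save("wrist","w3.png"); print(get_obs()["tool_pos"],bottle("wrist")); print([(l["p"],at_z("wrist",l["uv"],.075)) for l in landmark_of("wrist","sample_bottle")[:1]],[(l["p"],at_z("wrist",l["uv"],.075)) for l in landmark_of("wrist","pan_center")[:1]])
rows([.613,-.03,.13],[180,-22,-30]); rows([.603,-.024,.19],[180,-28,-30])
E
```

```text
clock: 11.07
tool_pos: [0.6113, -0.0352, 0.0868]
orientation: [-179.9, -22.1, -29.9]
force: [0.0, -0.4, -0.5]
opening: 0.0699
gripper_force: 0.0
[ 0.611  -0.0353  0.0867] (array([ 0.6151, -0.0375]), np.float64(0.8372399806976318), 0.92, [266.5, 207.2, 103.6, 79.4])
[(0.71, array([ 0.617 , -0.0368,  0.075 ]))] []
rows [ 0.0519 -0.0217 -0.1346 -0.001  -0.0006  0.0006] n>= 2.0
rows [ 0.0911 -0.0229 -0.3345 -0.001   0.0327  0.0005] n>= 3.0
```

```bash
python3 -m inch '.02 0 -.05 0 0 0;.05 0 -.125 0 0 0;.085 0 -.21 0 0 0;.125 0 -.31 0 0 0;.125 0 -.31 0 .03 0;.125 0 -.31 0 .03 0;.125 0 -.31 0 .03 0'
python3 - <<'E'
from h import *
np.set_printoptions(precision=4,suppress=True)
save("wrist","w4.png"); print(get_obs()["tool_pos"])
for f in (bottle,pan): print(f("wrist"))
for n,z in (("tare_key_top",.047),("pan_center",.075),("sample_bottle",.075)): print(n,[(l["p"],at_z("wrist",l["uv"],z)) for l in landmark_of("wrist",n)[:2]])
im=cv2.imread("pics/w4.png")[170:330,220:480]; cv2.imwrite("pics/w4c.png",cv2.resize(im,None,fx=3,fy=3,interpolation=2))
E
```

```text
clock: 11.85
tool_pos: [0.6088, -0.036, 0.1869]
orientation: [-179.8, -27.6, -29.9]
force: [-2.0, -2.0, -1.0]
opening: 0.0704
gripper_force: 0.0
[ 0.6088 -0.0369  0.1867]
(array([ 0.6156, -0.0375]), np.float64(0.9239179491996765), 0.89, [287.7, 225.7, 60.2, 60.2])
(array([ 0.6176, -0.0377]), np.float64(0.757423996925354), 0.95, [272.8, 215.6, 90.0, 71.7])
tare_key_top [(0.75, array([ 0.5124, -0.0413,  0.047 ]))]
pan_center []
sample_bottle [(0.56, array([ 0.6184, -0.0351,  0.075 ]))]
```

View pics/w4c.png

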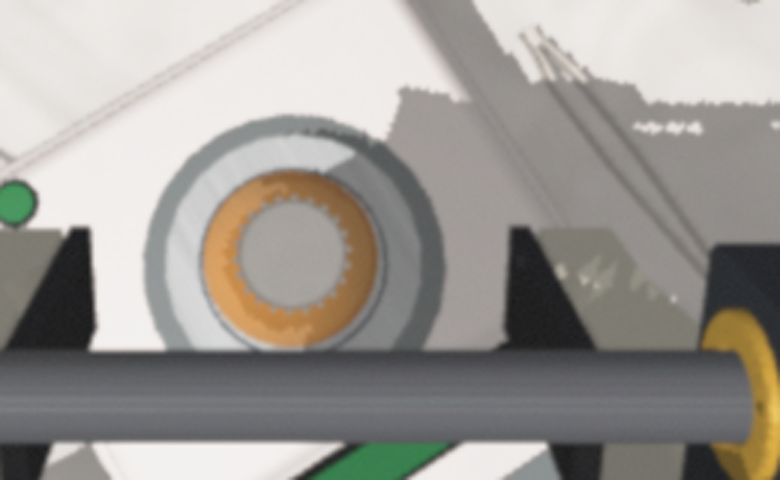

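```bash
python3 - <<'E'
from h import *
np.set_printoptions(precision=4,suppress=True)
im=cv2.cvtColor(cv2.imread("pics/w4.png"),cv2.COLOR_BGR2GRAY).astype(np.float32)
def val(c,r):
    uv=proj("wrist",circ(*c,.075,r,120)).astype(np.float32); uv=uv[(uv[:,1]<284)]
    return cv2.remap(im,uv[:,:1].copy(),uv[:,1:].copy(),cv2.INTER_LINEAR).ravel()
best=[]
for x in np.arange(.608,.624,.0005):
  for y in np.arange(-.045,-.029,.0005):
    v=val((x,y),.0257); o=val((x,y),.0285); best.append(((o-v).mean()-.3*np.std(o-v),x,y))
best.sort(reverse=True); print(np.array(best[:6]))
e=lambda P:(lambda u:np.r_[u.min(0),u.max(0)])(proj("wrist",P))
print(e(circ(.6155,-.0375,.075,.0255)),e(circ(.6156,-.0375,.115,.0205)))
E
```

```text
Traceback (most recent call last):
ValueError: operands could not be broadcast together with shapes (87,) (91,)
```

```bash
python3 - <<'E'
from h import *
np.set_printoptions(precision=4,suppress=True)
im=cv2.cvtColor(cv2.imread("pics/w4.png"),cv2.COLOR_BGR2GRAY).astype(np.float32)
def uvs(c,r): return proj("wrist",circ(*c,.075,r,120)).astype(np.float32)
def val(uv): return cv2.remap(im,uv[:,:1].copy(),uv[:,1:].copy(),cv2.INTER_LINEAR).ravel()
best=[]
for x in np.arange(.608,.624,.0005):
  for y in np.arange(-.045,-.029,.0005):
    a,b=uvs((x,y),.0257),uvs((x,y),.0285); k=b[:,1]<284; q=val(b[k])-val(a[k]); best.append((q.mean()-.3*q.std(),x,y))
best.sort(reverse=True); print(np.array(best[:6]))
e=lambda P:(lambda u:np.r_[u.min(0),u.max(0)])(proj("wrist",P))
print(e(circ(.6155,-.0375,.075,.0255)),e(circ(.6156,-.0375,.115,.0205)))
E
```

```text
[[39.899   0.617  -0.037 ]
 [39.5217  0.617  -0.0375]
 [39.3282  0.6165 -0.037 ]
 [37.8192  0.6165 -0.0375]
 [37.2684  0.6175 -0.0375]
 [36.2874  0.6165 -0.0365]]
[288.2868 228.1441 348.8488 289.4228] [289.9705 228.2385 346.4316 285.3049]
```

The bottle stands inside the ring (ring about columns 198–386 in the crop, bottle foot concentric within ~1.5 mm), fingers clear. Next I go up and turn toward the tare key, with the camera side facing the robot.

```bash
python3 - <<'E'
from h import *
np.set_printoptions(precision=4,suppress=True)
print(at_z("top",(408,160),.15),at_z("top",(441,146),.142))
rows([.53,-.038,.27],[180,0,-90]);rows([.5125,-.0385,.27],[180,0,-179.9])
E
python3 -m inch '.03 0 -.06 0 0 0;.06 0 -.12 0 0 0;.09 0 -.18 0 0 0;.13 0 -.25 0 0 0;.13 0 -.25 0 0 0' 1
python3 -c "
from h import *
rows([.53,-.038,.27],[180,0,-90])"
```

```text
[ 0.5632 -0.2655  0.15  ] [ 0.6074 -0.3667  0.142 ]
rows [-0.0764  0.1387 -0.3516 -0.0808 -0.138   0.3272] n>= 10.0
rows [-0.1205  0.1692 -0.3746 -0.1991 -0.0523  0.8125] n>= 22.0
clock: 12.62
tool_pos: [0.6125, -0.0348, 0.2769]
orientation: [-179.5, -27.7, -30.0]
force: [0.9, 0.4, 0.7]
opening: 0.0424
gripper_force: 0.0
rows [-0.2168  0.1458 -0.0895 -0.0831 -0.1383  0.3272] n>= 10.0
```

```bash
python3 -m inch '-.03 .02 -.01 -.008 -.014 .033;-.06 .04 -.02 -.016 -.028 .066;-.09 .06 -.03 -.025 -.042 .1;-.12 .08 -.05 -.033 -.055 .13;-.15 .1 -.06 -.042 -.07 .165;-.18 .12 -.07 -.05 -.083 .2;-.2 .135 -.08 -.058 -.097 .23;-.21 .146 -.09 -.066 -.11 .26;-.217 .146 -.09 -.075 -.125 .295;-.217 .146 -.09 -.083 -.138 .327'
python3 -c "
from h import *
print(get_obs()['joint_pos'])
rows([.5125,-.0385,.25],[180,0,-179.5])"
```

```text
clock: 13.45
tool_pos: [0.5276, -0.0385, 0.2654]
orientation: [179.6, -0.0, -90.3]
force: [1.1, -0.3, -0.2]
opening: 0.0005
gripper_force: 0.0
[ 17.00336754   5.58298047 -13.78580648  -0.10709048 -71.01096691
 -17.26564551]
rows [ 1.000e-04  5.000e-02  5.180e-02  1.700e-03 -1.800e-03  4.956e-01] n>= 13.0
```

```bash
python3 -m inch '0 .005 .005 0 0 .035;0 .01 .01 0 0 .075;0 .015 .015 0 0 .11;0 .02 .02 0 0 .15;0 .025 .025 0 0 .19;0 .03 .03 0 0 .23;0 .035 .035 0 0 .27;0 .04 .04 0 0 .31;0 .045 .045 0 0 .345;0 .05 .05 0 0 .38'
python3 -m inch '0 0 0 0 0 .04;0 0 0 0 0 .08;0 0 0 0 0 .115;0 0 0 0 0 .115;0 0 0 0 0 .115'
python3 - <<'E'
from h import *
np.set_printoptions(precision=4,suppress=True)
print(get_obs()['joint_pos'])
save("wrist","w5.png")
for n,z in (("tare_key_top",.047),("pan_center",.075)): print(n,[(l["p"],np.array(l["uv"]),at_z("wrist",l["uv"],z)) for l in landmark_of("wrist",n)[:2]])
c=cut_out("wrist","tare_key"); print([(k["p"],k["rect"]) for k in c[:2]])
if c:
    r=c[0]["rect"]; print([at_z("wrist",(r[0]+a*r[2],r[1]+b*r[3]),.047) for a,b in((0,0),(1,1),(.5,.5))])
rows([.5125,-.0385,.07],[180,0,-179.9])
im=cv2.imread("pics/w5.png"); cv2.imwrite("pics/w5.png",im)
E
```

```text
clock: 14.28
tool_pos: [0.5125, -0.0391, 0.2501]
orientation: [-180.0, -0.4, -158.8]
force: [0.3, 0.5, 0.4]
opening: -0.0
gripper_force: 0.0
clock: 14.7
tool_pos: [0.5124, -0.0392, 0.2503]
orientation: [-179.8, -0.3, -178.9]
force: [0.6, -0.3, -1.3]
opening: 0.0004
gripper_force: 0.0
[  17.5977    4.5605  -17.0053    0.0737  -68.8042 -106.5538]
tare_key_top [(0.92, array([319.5, 179.5]), array([ 0.5122, -0.0397,  0.047 ])), (0.74, array([225.5, 225.2]), array([ 0.567 , -0.1453,  0.047 ]))]
pan_center []
[(0.58, [296.8, 171.2, 41.6, 13.9])]
[array([ 0.5034, -0.0644,  0.047 ]), array([ 0.5181, -0.019 ,  0.047 ]), array([ 0.5107, -0.0418,  0.047 ])]
rows [-0.0039  0.0045  0.6015 -0.001  -0.0018  0.005 ] n>= 5.0
```

View pics/w5.png

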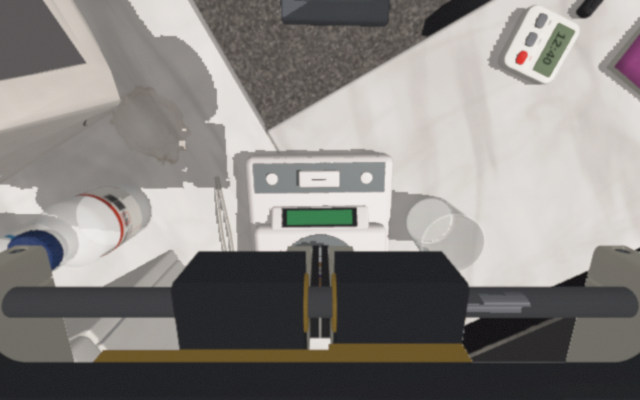

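The key is at (319,179), between the round keys at (272,180) and (366,178); it maps to (0.512,-0.040), right under the closed fingers. Now I go down and press.

```bash
python3 -m inch '0 0 .13 0 0 0;0 0 .26 0 0 0;0 0 .39 0 0 0;0 0 .5 0 0 0;0 0 .58 0 0 0;0 0 .62 0 0 0;0 .002 .65 0 0 .003;0 .002 .65 0 0 .003;0 .002 .65 0 0 .003'; python3 -c "
from h import *
rows([.512,-.0398,.0425],[180,0,-179.5])"
```

```text
clock: 15.65
tool_pos: [0.5116, -0.0393, 0.0558]
orientation: [-179.8, -0.3, -179.6]
force: [-0.3, 0.5, 0.5]
opening: 0.0006
gripper_force: 0.0
rows [-0.0016 -0.0015  0.0443 -0.0011 -0.0017 -0.0007] n>= 1.0
```

```bash
python3 -m inch '0 0 .01 0 0 0;0 0 .018 0 0 0;0 0 .025 0 0 0;0 0 .031 0 0 0;0 0 .036 0 0 0;0 0 .04 0 0 0;0 0 .044 0 0 0;0 0 .044 0 0 0;0 0 .044 0 0 0;0 0 .044 0 0 0'
```

```text
clock: 16.48
tool_pos: [0.5117, -0.0393, 0.0433]
orientation: [-179.8, -0.2, -179.6]
force: [-2.4, 1.7, 11.3]
opening: 0.0005
gripper_force: 5.5
```

Force passed 3 N and stopped the fingers at z 0.0433, so the key is right down. Release and check.

```bash
python3 -m inch '0 0 -.01 0 0 0;0 0 -.03 0 0 0;0 0 -.06 0 0 0;0 0 -.15 0 0 0;0 0 -.28 0 0 0;0 0 -.42 0 0 0;0 0 -.55 0 0 0;-.05 0 -.65 0 0 0;.15 0 -.65 0 0 0;.2 0 -.65 0 0 0'
python3 -m inch '.3 0 0 0 0 0;.3 0 0 0 0 0;.3 0 0 0 0 0;.3 0 0 0 0 0;.3 0 0 0 0 0'
python3 - <<'E'
from h import *
np.set_printoptions(precision=4,suppress=True)
for c in ("wrist","top","scene"):
    save(c,c+"9.png")
    for f in (bottle,pan):
        try: print(c,f.__name__,f(c))
        except IndexError: print(c,f.__name__,"none")
w=cv2.imread("pics/wrist9.png")[130:330,190:450]; s=cv2.imread("pics/scene9.png")[130:220,260:377]
cv2.imwrite("pics/f.png",np.hstack([cv2.resize(w,(400,308)),cv2.resize(s,(400,308),interpolation=2)]))
E
```

```text
clock: 17.32
tool_pos: [0.4534, -0.0386, 0.2395]
orientation: [-179.9, -0.2, -179.7]
force: [-1.6, -0.2, -1.5]
opening: 0.0002
gripper_force: 0.0
clock: 17.73
tool_pos: [0.3621, -0.0396, 0.2392]
orientation: [-179.9, -0.2, -179.6]
force: [1.0, -0.0, 0.8]
opening: 0.0005
gripper_force: 0.0
wrist bottle none
wrist pan none
top bottle (array([ 0.6156, -0.0354]), np.float64(0.9345696568489075), 0.75, [324.9, 138.7, 10.5, 14.9])
top pan (array([ 0.613 , -0.0363]), np.float64(0.8010016679763794), 0.76, [321.4, 142.4, 22.7, 20.1])
scene bottle (array([ 0.6208, -0.0416]), np.float64(0.8915235996246338), 0.46, [307.3, 147.0, 10.9, 20.6])
scene pan (array([ 0.6238, -0.0436]), np.float64(0.6756756901741028), 0.63, [301.2, 160.4, 25.2, 9.0])
```

View pics/f.png

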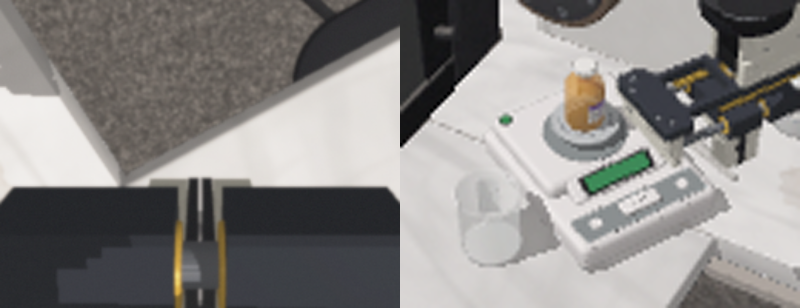

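The scene crop shows the bottle upright in the middle of the pan, the key up and the beaker undisturbed, with the gripper clear. Handing in.

```bash
python3 -c "
from plant import *
print(close_job())"
```

```text
the job is handed in; nothing more can be done
None
```

The job is handed in: the last pictures show the bottle upright and within about 3 mm of the pan's centre, the tare key was pressed right down (about 11 N) and released, and the gripper is clear; no verdict came back, and joint 3 read 0.01° past its range limit at one reading.

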